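# Kit up the front-axle parts in the caddy

### The job

Gather the front-axle parts into the grey caddy: put the smaller bearing flat over the upright pin and then stand the shorter spacer tube over the pin on top of it, lay the larger hexagon nut flat in the round dish, and lay the brake pad flat in the square tray, friction side up. Leave the larger bearing, the longer tube and the smaller nut where they are on the bench.

Things in the scene. Friction and masses are not known exactly. Their poses are not given: they have to be found in the camera images.
- bearing: The smaller of the two steel ball bearings, lying flat on the bench: a ring with visible balls, 54 mm outer diameter, 26 mm bore, 15 mm high, about 130 g. Origin at the centre of its underside, z up along its axis.
- tube: The shorter of the two bright aluminium spacer tubes, standing on end: 34 mm outer diameter, 26 mm bore, 40 mm high, about 100 g. Origin at the centre of its underside, z up along its axis.
- nut: The larger of the two steel hexagon nuts, lying flat: 36 mm across flats, 41.6 mm across corners, 20 mm high, about 110 g. Origin at the centre of its underside, z up along its axis. Its x axis is square to one pair of flats (further pairs every 60 degrees).
- brake_pad: A motorcycle brake pad lying flat, friction side up: dark steel backing plate 72 x 38 mm, 5 mm thick, with two grey friction blocks side by side on top, 34 mm wide; 12 mm thick in all, about 120 g. Origin at the centre of its underside, x along its length, y across its width, z up.
- big_bearing: The larger ball bearing, a look-alike that stays where it is: 68 mm outer diameter, 34 mm bore, 18 mm high, lying flat. Origin at the centre of its underside, z up along its axis.
- long_tube: The longer spacer tube, a look-alike that stays where it is: 34 mm outer diameter, 26 mm bore, 85 mm high, standing on end. Origin at the centre of its underside, z up along its axis.
- small_nut: The smaller hexagon nut, a look-alike that stays where it is: 22 mm across flats, 14 mm high, lying flat. Origin at the centre of its underside, z up along its axis.
- pin_stand: Pale wooden square plate, 96 x 96 mm, 6 mm thick, no rim, with one upright steel pin at its centre: 10 mm diameter, top (slightly pointed) 50 mm above the plate's underside. Fixed; one of three inserts in a row (108 mm apart, order varies) in a grey steel caddy, 108 x 334 mm, rim 14 mm above the table. Origin: centre of its underside, 4 mm above the table; z up, y along the row.
- round_dish: Black round dish: outer diameter 92 mm, inner diameter 76 mm, floor 4 mm thick, rim 12 mm above its underside. Fixed; one of three inserts in a row (108 mm apart, order varies) in a grey steel caddy, 108 x 334 mm, rim 14 mm above the table. Origin: centre of its underside, 4 mm above the table; z up, y along the row.
- square_tray: Black square tray: outer 96 x 96 mm, inner 88 x 88 mm, floor 4 mm thick, rim 12 mm above its underside. Fixed; one of three inserts in a row (108 mm apart, order varies) in a grey steel caddy, 108 x 334 mm, rim 14 mm above the table. Origin: centre of its underside, 4 mm above the table; z up, y along the row.
Things that resemble listed ones, but are neither listed nor needed, are in the scene too. Leave any pink or red look-alike of the brake_pad alone. What is shaped like the pin_stand but purple is not meant.

How it is judged:
By the outcome, as a careful person would: the job done as asked, in the order asked, and still so for the second after the job is handed in, with the robot touching nothing.
It also fails if it takes over 99 s, if anything falls off the work surface, if the arm or the gripper's body presses on something with over 40 N, if the wrist force passes 120 N, or if a joint passes its speed limit or range.

### The arm

A 6-joint arm with a two-finger parallel gripper is mounted at the origin on the work surface. World frame = base frame: x ahead of the robot, y to its left, z up, the work surface at z = 0. Lengths are in mm, angles in degrees, forces in N, time in s.
With the tool pointing down it reaches from about 300 to 850 mm from the base axis. Payload 4.2 kg.
Tool frame: the origin (TCP) lies midway between the tips of the shut fingers; the grasp point (between the pads) lies env.hold_point_z behind it (env.hold_point_z is the distance from the TCP to the grasp point, in mm); z points along the fingers, y is the line along which they close (so a half turn about z gives the same grasp; the last joint's range is limited). The gripper opens to 91 mm and grips with 3 to 60 N. Pads are 32 mm wide; open, the fingers measure 118 mm over their backs; the gripper's body (76 mm by 178 mm) begins 60 mm behind the grasp point.
Start: joints at [66.75, 18.312, 89.639, -0, 72.044, -1.146], TCP at [216.376, 532.752, 213.976] pointing down, gripper open.
Joint ranges: [-177.97, 177.97], [-48.28, 115.42], [12.27, 149.76], [-77.06, 257.06], [2.81, 150.46], [-146.56, 146.56]. Speed limits (degrees/s): [147.25, 147.25, 180, 180, 180, 180].

### API

Orientations are given as [roll, pitch, yaw] about the fixed x, y, z axes, in that order (R = Rz(yaw) Ry(pitch) Rx(roll)).
In Python, from workcell import env, viewer, spotter gives the robot as it stands.
- The arm moves only by the tool apply_moves, never from a script. Its arguments are lists of equal length, an entry for each row: "delta_pos": the shift along the world's x, y, z normalised to -1 to 1, where 1 is 120 mm, a list of three; "rot": the turn, a rotation vector about the world's x, y, z normalised to -1 to 1, where 1 is 1.5 rad, a list of three; "hand": the opening, from 0 (shut) to 1 (fully open). A call has 1 to 10 rows; each row is the pose to reach, as a shift and turn from the pose commanded when the call began; what a row does not reach only later rows make up. A row lasts 1/12 s, in which the tool goes at most 41.7 mm and 7.16 degrees, less where a joint would pass 70% of its speed; a pose out of reach is approached as far as the arm can. A call with a number of a shift or a turn outside -1 to 1 is refused whole. A call with a gripper value outside its range is refused whole. The fingers move at their own pace and stop on an object; "newtons" is the grip in N (left out, the last holds). Time passes only in rows, so rows that repeat a pose let the fingers close. It gives the time, the measured TCP pose, the force, the opening and the grip force at its end, in the units of the state.
- env.state(): the state, without advancing time (a new reading comes with each control period).
- viewer.grab_frame(name): name is "scene" or "top" or "wrist"; returns a dict with "pixels" (400x640x3 uint8, red, green, blue), "camera_matrix" (3x3 intrinsics, pixels), "R" (3x3) and "t" (3): a world point X has camera coordinates R X + t; the wrist camera has in their place "mount" (4x4, takes a point from camera to tool coordinates, whose origin is the TCP and whose axes are the flange's). Camera axes: x right, y down, z forward; pixel columns grow to the right and rows downward; lengths in mm; the calibration is good to about 2 mm. A picture is of the moment at which its call begins: read the wrist's pose just before it. There is no depth.
- env.job_done(): hands the job in; it is judged then, once.
Trained networks look in a picture, given as the dict that the camera call returned (one of the last four; its "shot" number tells which), for a name from the list of things; names that differ only in an ending like _2 or _b are one class to them, and where a whole thing is asked for, a point or a joint stands for the part that bears it (a point fixed in the world has none). Each returns a list of dicts, best first, with "score" (0 to 1); they miss things now and then, are a little off and sometimes report something else, mostly with a low value. They report only what shows in the picture. A call takes as long as a camera call. They do not tell look-alikes from the thing itself.
- spotter.trace(picture, query): "mask" (400x640 bool, what is visible of it) and "box" ([centre column, centre row, width, height] in pixels, round what is visible of it).
- spotter.landmark_of(picture, query): "position" ([column, row] in pixels: a listed point, or the origin of a listed thing).
The state is a dict: "time_s": time; "qpos": joint angles; "qvel": joint speeds; "effort": joint torques, N m; "ee_pos": TCP position; "ee_rot": TCP orientation; "force": force on the tool from outside, world axes, zero at the start; "torque": the same for the moment, N m; "gripper_width": finger opening in mm; "gripper_force": force on a finger pad.
Only numpy, scipy, OpenCV 4.12 (cv2) and the standard library are available. Lean on these libraries where they do the work, as an engineer would, in place of code of your own. Each camera call takes 0.05 s, during which the arm holds its last target. There are 200 camera calls.

## Working session

There is one attempt and no reset: what is moved stays moved. The work goes in short steps, Python scripts to look and compute and a tool call to move; the robot and the scene stay as the last step left them, time stands still between calls to the robot, and variables do not carry over. Pictures are saved under pics/ and viewed, at most 14 in all, crops included, and the job is handed in when it is done.

Besides the shell and the picture viewer there is one more tool, called after ">>>" as name(argument=value, ...) on one line, values as JSON. apply_moves: Moves the arm, as the interface text tells. Its arguments: {"type":"object","properties":{"delta_pos":{"type":"array"},"rot":{"type":"array"},"hand":{"type":"array"},"newtons":{"type":"number"}},"required":["delta_pos","rot","hand"]}

```bash
mkdir -p pics
cat > h.py <<'E'
import numpy as np, cv2
from workcell import env, viewer, spotter
from scipy.spatial.transform import Rotation as Ro
def save(p,n,box=None,s=1):
    im=p["pixels"]
    if box: im=im[box[1]:box[3],box[0]:box[2]]
    im=cv2.resize(im,None,fx=s,fy=s,interpolation=cv2.INTER_CUBIC)
    cv2.imwrite("pics/"+n,im[...,::-1])
def cam(p,st=None):
    K=np.array(p["camera_matrix"])
    if "mount" in p:
        M=np.array(p["mount"]); T=np.eye(4); T[:3,:3]=Ro.from_euler("xyz",st["ee_rot"],degrees=True).as_matrix(); T[:3,3]=st["ee_pos"]
        W=np.linalg.inv(T@M); return K,W[:3,:3],W[:3,3]
    return K,np.array(p["R"]),np.array(p["t"])
def w(px,z,c):
    K,R,t=c; d=R.T@np.linalg.inv(K)@np.array([px[0],px[1],1.]); o=-R.T@t
    return o+d*(z-o[2])/d[2]
def pix(X,c):
    K,R,t=c; q=K@(R@np.array(X,float)+t); return q[:2]/q[2]
E
python3 - <<'E'
from h import *
st=env.state(); print(st["ee_pos"],st["ee_rot"],env.hold_point_z)
p=viewer.grab_frame("top"); save(p,"top.png",None,1.25); c=cam(p)
print("campos",-c[1].T@c[2])
Z=dict(bearing=0,tube=0,nut=0,brake_pad=0,pin_stand=4,round_dish=4,square_tray=4)
for n in Z:
    for r in spotter.landmark_of(p,n)[:4]: print(n,round(r["score"],2),np.round(r["position"]),np.round(w(r["position"],Z[n],c)))
p=viewer.grab_frame("scene"); save(p,"scene.png",None,1.25)
E
```

```text
[216.16837467 532.25335626 213.11835433] [-1.79896505e+02 -1.58002925e-03  1.57895017e+02] 18.8
campos [ 224.4735297    21.68578212 1334.99323612]
bearing 0.67 [350. 216.] [435. -70.   0.]
tube 0.47 [460. 210.] [ 457. -365.    0.]
nut 0.41 [304. 206.] [461.  57.   0.]
brake_pad 0.94 [248. 253.] [333. 200.   0.]
brake_pad 0.62 [227. 166.] [570. 271.   0.]
brake_pad 0.58 [243. 208.] [454. 220.   0.]
brake_pad 0.53 [190. 160.] [584. 372.   0.]
pin_stand 0.82 [173. 261.] [307. 399.   4.]
pin_stand 0.69 [302. 151.] [615.  65.   4.]
pin_stand 0.65 [336. 151.] [617. -29.   4.]
round_dish 0.69 [336. 154.] [609. -30.   4.]
square_tray 0.82 [376. 156.] [ 604. -138.    4.]
square_tray 0.67 [457. 213.] [ 450. -355.    4.]
square_tray 0.16 [348. 216.] [437. -64.   4.]
```

View pics/top.png

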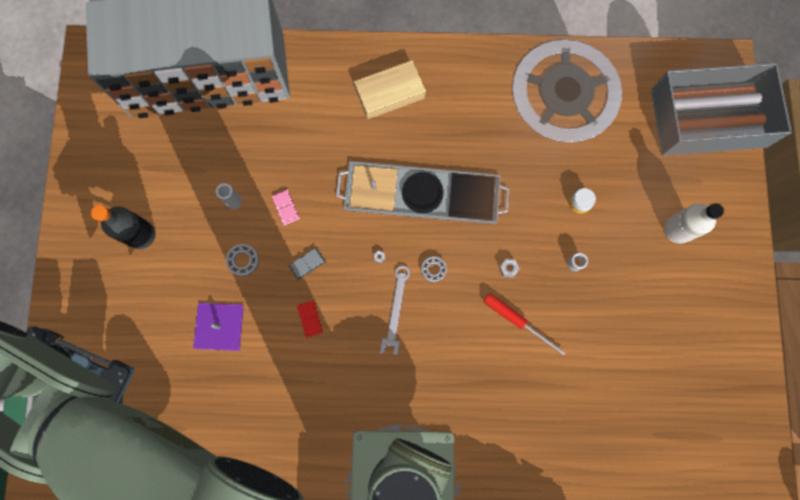

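View pics/scene.png

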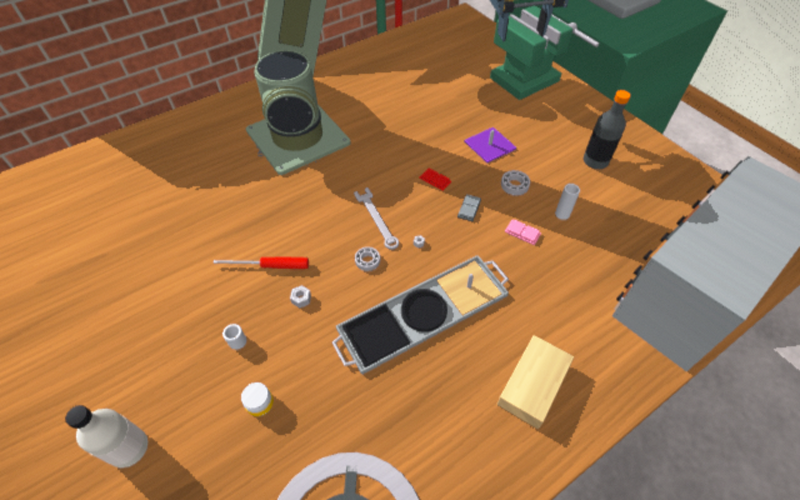

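The top view (shown at 1.25×, so divide by 1.25 for native pixels) shows these candidates:
- **Bearings:** (433,268) and (241,260). The first has the smaller ring, so it is the target.
- **Tubes:** (580,261) is short and (228,195) is long. The target is the first.
- **Nuts:** (510,267) is large and (379,256) is small. The target is the first.
- **Pads:** grey at (308,262), plus red and pink decoys. The target is the grey one.
- **Pin stands:** wooden in the caddy at (374,187), plus a purple decoy. The dish is at (422,192) and the tray at (473,196).

I'll confirm these in a crop and measure them.

Run:
```python
from h import *
p=viewer.grab_frame("top"); save(p,"crop.png",(150,115,490,290),2.3); c=cam(p)
for n,z in dict(bearing=15,big_bearing=18,tube=20,nut=20,small_nut=14,brake_pad=8,pin_stand=10,round_dish=16,square_tray=16,long_tube=40).items():
    for r in spotter.trace(p,n)[:5]:
        m=r["mask"]; v,u=np.nonzero(m)
        if len(u)<5: continue
        ct=[u.mean(),v.mean()]; (a,b)=cv2.minAreaRect(np.c_[u,v].astype(np.float32))[1:]
        W=[np.array(w(q,z,c))[:2] for q in (np.c_[u,v])]; rc=cv2.minAreaRect(np.array(W,np.float32))
        print(n,round(r["score"],2),np.round(ct),np.round(w(ct,z,c)),"rect",np.round(rc[0]),np.round(rc[1]),round(rc[2]))
```

```text
bearing 0.71 [347. 215.] [436. -60.  15.] rect [435. -61.] [51. 51.] 1
big_bearing 0.62 [194. 208.] [447. 348.  18.] rect [447. 348.] [68. 64.] 65
tube 0.51 [462. 209.] [ 457. -366.   20.] rect [ 457. -366.] [33. 44.] 25
nut 0.56 [407. 215.] [ 440. -220.   20.] rect [ 439. -220.] [38. 40.] 1
brake_pad 0.94 [228. 166.] [566. 264.   8.] rect [567. 264.] [74. 39.] 25
brake_pad 0.86 [248. 255.] [326. 200.   8.] rect [326. 200.] [69. 35.] 17
brake_pad 0.81 [246. 211.] [444. 212.   8.] rect [445. 211.] [37. 71.] 36
pin_stand 0.66 [175. 261.] [306. 391.  10.] rect [306. 391.] [96. 95.] 88
pin_stand 0.55 [299. 150.] [614.  72.  10.] rect [614.  73.] [96. 97.] 86
round_dish 0.77 [338. 154.] [604. -35.  16.] rect [605. -34.] [90. 92.] 64
square_tray 0.88 [378. 157.] [ 598. -142.   16.] rect [ 599. -142.] [ 97. 101.] 86
long_tube 0.59 [184. 157.] [580. 379.  40.] rect [580. 379.] [63. 32.] 47
```

View pics/crop.png

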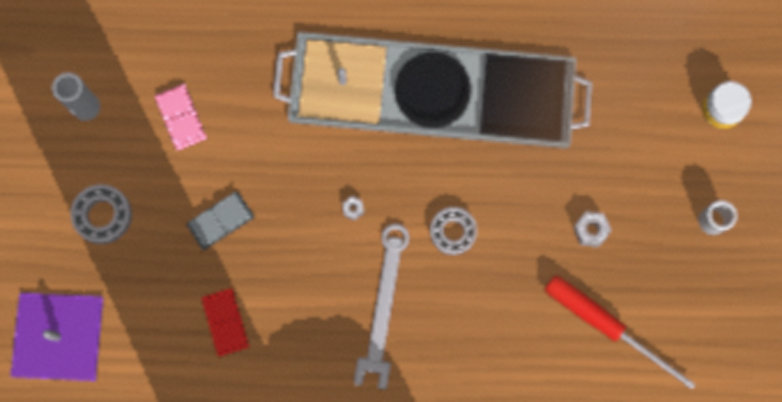

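The crop confirms all the targets, and the measured sizes match the listed ones. Moving above the bearing to check from near.

>>> apply_moves(delta_pos=[[0.367,-0.988,0],[0.367,-0.988,0],[0.367,-0.988,0],[0.367,-0.988,0]], rot=[[0,0,-0.158],[0,0,-0.158],[0,0,-0.158],[0,0,-0.158]], hand=[1,1,1,1])

```text
time_s: 1.33
ee_pos: [261.2, 408.2, 213.9]
ee_rot: [-179.8, 0.2, 144.1]
force: [-0.2, -0.3, -0.8]
gripper_width: 91.0
gripper_force: 0.0
```

>>> apply_moves(delta_pos=[[0.367,-0.988,0],[0.367,-0.988,0],[0.367,-0.988,0],[0.367,-0.988,0]], rot=[[0,0,-0.158],[0,0,-0.158],[0,0,-0.158],[0,0,-0.158]], hand=[1,1,1,1])

```text
time_s: 1.67
ee_pos: [305.5, 290.4, 214.1]
ee_rot: [-179.9, 0.2, 130.5]
force: [0.2, -0.6, 0.3]
gripper_width: 91.0
gripper_force: 0.0
```

>>> apply_moves(delta_pos=[[0.367,-0.988,0],[0.367,-0.988,0],[0.367,-0.988,0],[0.367,-0.988,0]], rot=[[0,0,-0.158],[0,0,-0.158],[0,0,-0.158],[0,0,-0.158]], hand=[1,1,1,1])

```text
time_s: 2.0
ee_pos: [350.3, 172.2, 214.2]
ee_rot: [180.0, 0.2, 116.8]
force: [0.2, 0.3, -0.7]
gripper_width: 91.2
gripper_force: 0.0
```

>>> apply_moves(delta_pos=[[0.367,-0.988,0],[0.367,-0.988,0],[0.367,-0.988,0],[0.367,-0.988,0]], rot=[[0,0,-0.158],[0,0,-0.158],[0,0,-0.158],[0,0,-0.158]], hand=[1,1,1,1])

```text
time_s: 2.33
ee_pos: [395.0, 53.8, 214.3]
ee_rot: [179.9, 0.2, 103.2]
force: [0.9, 0.6, 0.4]
gripper_width: 91.3
gripper_force: 0.0
```

>>> apply_moves(delta_pos=[[0.367,-0.988,0],[0.367,-0.988,0],[0.367,-0.988,0],[0.367,-0.988,0],[0.367,-0.988,0],[0.367,-0.988,0]], rot=[[0,0,-0.158],[0,0,-0.158],[0,0,-0.158],[0,0,-0.158],[0,0,-0.158],[0,0,-0.158]], hand=[1,1,1,1,1,1])

```text
time_s: 2.83
ee_pos: [436.5, -59.0, 213.7]
ee_rot: [-180.0, -0.1, 90.0]
force: [0.3, 1.2, -0.0]
gripper_width: 91.1
gripper_force: 0.0
```

```bash
cat >> h.py <<'E'
def meas(items,view="wrist"):
    st=env.state(); p=viewer.grab_frame(view); c=cam(p,st); print("ee",np.round(st["ee_pos"],1),np.round(st["ee_rot"],1),"cam",np.round(-c[1].T@c[2]))
    for n,z in items.items():
        for r in spotter.trace(p,n)[:3]:
            v,u=np.nonzero(r["mask"])
            if len(u)<20: continue
            rc=cv2.minAreaRect(np.array([w(q,z,c)[:2] for q in np.c_[u,v]],np.float32))
            W=[w((u.mean(),v.mean()),z,c)]
            print(n,round(r["score"],2),"box",np.round(r["box"]),"cen",np.round(W[0],1),"rect",np.round(rc[0],1),np.round(rc[1],1),round(rc[2],1))
    return p,c
E
python3 - <<'E'
from h import *
p,c=meas(dict(bearing=15,pin_stand=10,round_dish=16,nut=20))
save(p,"w1.png",None,1)
E
```

```text
ee [436.5 -59.  213.7] [-1.8e+02 -1.0e-01  9.0e+01] cam [437.  14. 384.]
bearing 0.63 box [326. 177.  44.  45.] cen [439.5 -56.8  15. ] rect [439.8 -57. ] [53.4 51.7] 90.0
pin_stand 0.91 box [493.  55. 110. 104.] cen [616.6  77.3  10. ] rect [616.2  75.2] [96.7 99.1] 85.8
round_dish 0.87 box [474. 160.  87.  82.] cen [607.3 -30.4  16. ] rect [607. -32.] [93.9 92.1] 12.4
nut 0.93 box [332. 311.  28.  21.] cen [ 444.7 -222.2   20. ] rect [ 444.5 -224.6] [30.7 37.3] 90.0
```

View pics/w1.png

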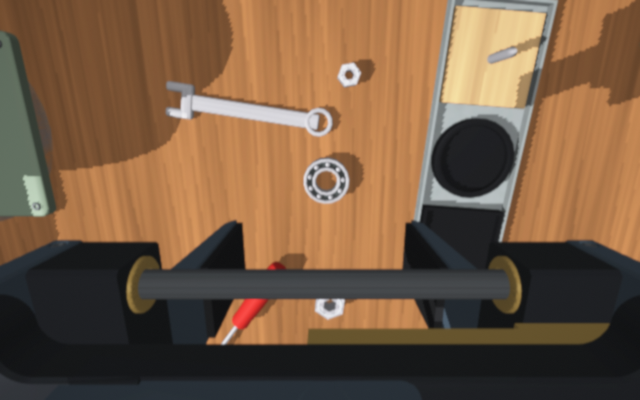

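The wrist view shows the small bearing at (326,177), the wrench ring close by at (319,122), the pin plate at (493,55) and the dish at (474,160). I'll descend and re-check.

>>> apply_moves(delta_pos=[[0.02,0.012,-0.95],[0.02,0.012,-0.95],[0.02,0.012,-0.95],[0.02,0.012,-0.95],[0.02,0.012,-0.95]], rot=[[0,0,0],[0,0,0],[0,0,0],[0,0,0],[0,0,0]], hand=[0.8,0.8,0.8,0.8,0.8])

```text
time_s: 3.5
ee_pos: [438.2, -57.9, 99.6]
ee_rot: [-179.8, -0.0, 90.1]
force: [0.2, -0.1, 0.8]
gripper_width: 72.7
gripper_force: 0.0
```

Run:
```python
from h import *
p,c=meas(dict(bearing=15))
```

```text
ee [438.2 -57.9  99.6] [-179.8   -0.    90.1] cam [439.  15. 270.]
bearing 0.85 box [325. 206.  64.  65.] cen [439.8 -56.6  15. ] rect [440.2 -57.1] [52.8 52.2] 62.0
```

>>> apply_moves(delta_pos=[[0.013,0.007,-0.4],[0.013,0.007,-0.7],[0.013,0.007,-0.75],[0.013,0.007,-0.8],[0.013,0.007,-0.8],[0.013,0.007,-0.8]], rot=[[0,0,0],[0,0,0],[0,0,0],[0,0,0],[0,0,0],[0,0,0]], hand=[0.8,0.8,0.8,0.8,0.8,0.8])

```text
time_s: 4.1
ee_pos: [442.5, -58.1, 5.9]
ee_rot: [179.8, 0.0, 90.0]
force: [-0.3, -0.7, 0.2]
gripper_width: 72.9
gripper_force: 0.0
```

>>> apply_moves(delta_pos=[[0,0,0],[0,0,0],[0,0,0],[0,0,0],[0,0,0],[0,0,0],[0,0,0]], rot=[[0,0,0],[0,0,0],[0,0,0],[0,0,0],[0,0,0],[0,0,0],[0,0,0]], hand=[0.5,0.5,0.5,0.5,0.5,0.5,0.5], newtons=25)

```text
time_s: 4.68
ee_pos: [440.8, -57.9, 4.9]
ee_rot: [179.9, 0.0, 90.0]
force: [-1.5, 0.3, 7.8]
gripper_width: 52.6
gripper_force: 25.0
```

>>> apply_moves(delta_pos=[[0,0,0.1],[0,0,0.4],[0,0,0.7],[0,0,0.95],[0,0,0.95],[0,0,0.95]], rot=[[0,0,0],[0,0,0],[0,0,0],[0,0,0],[0,0,0],[0,0,0]], hand=[0.5,0.5,0.5,0.5,0.5,0.5])

```text
time_s: 5.18
ee_pos: [441.5, -57.9, 119.4]
ee_rot: [179.8, 0.0, 90.0]
force: [-0.3, 0.1, -1.4]
gripper_width: 53.1
gripper_force: 25.0
```

>>> apply_moves(delta_pos=[[0.25,0.1,0],[0.5,0.2,0],[0.75,0.3,0],[0.9,0.4,0],[0.9,0.4,0],[0.9,0.4,0]], rot=[[0,0,0],[0,0,0],[0,0,0],[0,0,0],[0,0,0],[0,0,0]], hand=[0.5,0.5,0.5,0.5,0.5,0.5])

```text
time_s: 5.68
ee_pos: [547.5, -9.3, 115.5]
ee_rot: [-179.7, -0.0, 90.1]
force: [0.2, -0.7, -1.5]
gripper_width: 52.9
gripper_force: 25.0
```

Run:
```python
from h import *
p,c=meas(dict(bearing=115,pin_stand=10,round_dish=16,square_tray=16))
save(p,"w2.png",None,1)
```

```text
ee [547.5  -9.3 115.5] [-179.7   -0.    90.1] cam [549.  64. 286.]
bearing 0.72 box [322. 250.  99.  95.] cen [548.   -2.3 115. ] rect [548.   -9.7] [53.2 53.2] 45.6
pin_stand 0.85 box [413. 100. 136. 130.] cen [617.5  77.9  10. ] rect [617.4  75.1] [96.5 97.1] 86.2
round_dish 0.84 box [398. 220. 102.  86.] cen [614.8 -14.8  16. ] rect [614.1 -17.6] [61.4 90.1] 64.3
square_tray 0.63 box [354. 315.  57.  31.] cen [ 578.3 -118.9   16. ] rect [ 579.6 -118.7] [51.5 31.8] 0.2
```

View pics/w2.png

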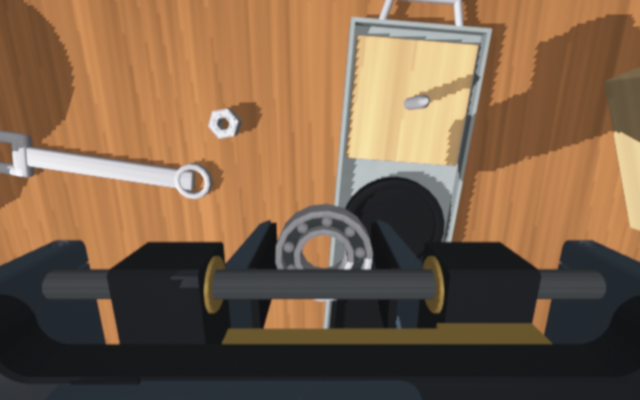

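The bearing is held centred at (322,250). The wooden plate shows at (413,100), with the pin's top near (408,103) and its base near (424,100).

Run:
```python
from h import *
st=env.state();p=viewer.grab_frame("wrist");c=cam(p,st);print(st["ee_pos"])
print(pix([617,75.5,54],c),pix([617,75.5,10],c)); print(w((408,103),54,c),w((424,101),10,c))
```

```text
[547.2887249  -10.24736293 117.56406003]
[423.23270633  97.77295372] [407.30385516 100.79604915]
[606.66546088  72.04650281  54.        ] [630.80635853  75.32259352  10.        ]
```

>>> apply_moves(delta_pos=[[0.2,0.25,0],[0.4,0.5,0],[0.58,0.703,0],[0.58,0.703,0],[0.58,0.703,0],[0.58,0.703,0],[0.58,0.703,0]], rot=[[0,0,0],[0,0,0],[0,0,0],[0,0,0],[0,0,0],[0,0,0],[0,0,0]], hand=[0.5,0.5,0.5,0.5,0.5,0.5,0.5])

```text
time_s: 6.57
ee_pos: [617.0, 73.6, 117.9]
ee_rot: [-179.9, 0.0, 89.9]
force: [-0.6, -0.0, -0.2]
gripper_width: 53.0
gripper_force: 25.0
```

Run:
```python
from h import *
for i in range(3): print(np.round(env.state()["ee_pos"],1)); p,c=meas(dict(bearing=128,pin_stand=10))
save(p,"w3.png",None,1)
```

```text
[617.   73.6 117.9]
ee [617.   73.6 117.9] [-179.9    0.    89.9] cam [618. 147. 288.]
bearing 0.71 box [323. 236.  98.  67.] cen [617.8  84.8 128. ] rect [618.   84.5] [37.3 52.2] 89.2
pin_stand 0.59 box [327. 196. 115. 110.] cen [618.2  89.9  10. ] rect [618.   75.7] [97.4 96.6] 85.5
[617.5  73.6 118.2]
ee [617.5  73.6 118.2] [-180.     0.    89.9] cam [618. 147. 289.]
bearing 0.65 box [322. 234.  98.  65.] cen [618.   84.8 128. ] rect [618.   84.8] [36.4 52.6] 89.9
pin_stand 0.98 box [326. 194. 117. 110.] cen [618.1  90.1  10. ] rect [618.1  75.7] [95.8 95.8] 85.7
[617.9  74.1 118.2]
ee [617.9  74.1 118.2] [180.   0.  90.] cam [618. 147. 289.]
bearing 0.71 box [324. 235.  96.  66.] cen [618.3  85.2 128. ] rect [618.2  85.3] [52.8 37.4] 1.0
pin_stand 0.76 box [325. 197. 116. 115.] cen [618.   90.2  10. ] rect [618.   75.7] [96.5 97. ] 85.0
```

View pics/w3.png

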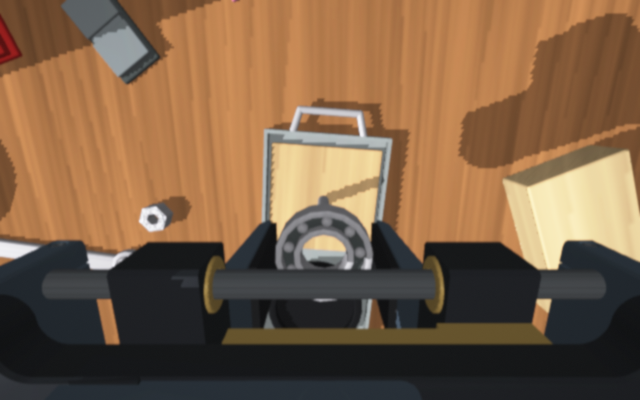

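The plate centre reads (618, 75.7), and the pin tip shows behind the bearing at (323,200). Nudging +2 mm in y and lowering.

>>> apply_moves(delta_pos=[[0.003,0.014,-0.15],[0.003,0.014,-0.3],[0.003,0.014,-0.45],[0.003,0.014,-0.58],[0.003,0.014,-0.7],[0.003,0.014,-0.79],[0.003,0.014,-0.83],[0.003,0.014,-0.85],[0.003,0.014,-0.85]], rot=[[0,0,0],[0,0,0],[0,0,0],[0,0,0],[0,0,0],[0,0,0],[0,0,0],[0,0,0],[0,0,0]], hand=[0.5,0.5,0.5,0.5,0.5,0.5,0.5,0.5,0.5])

```text
time_s: 7.77
ee_pos: [618.6, 76.3, 15.9]
ee_rot: [180.0, 0.0, 90.0]
force: [-0.1, 0.3, -1.1]
gripper_width: 52.8
gripper_force: 25.0
```

>>> apply_moves(delta_pos=[[0,0,-0.012],[0,0,-0.012],[0,0,-0.012],[0,0,-0.012],[0,0,-0.012],[0,0,-0.012]], rot=[[0,0,0],[0,0,0],[0,0,0],[0,0,0],[0,0,0],[0,0,0]], hand=[0.5,0.5,0.69,0.69,0.69,0.69])

```text
time_s: 8.27
ee_pos: [618.8, 76.3, 15.0]
ee_rot: [179.9, -0.0, 90.0]
force: [0.3, 0.7, -0.1]
gripper_width: 62.9
gripper_force: 0.0
```

>>> apply_moves(delta_pos=[[0,0,0.1],[0,0,0.4],[0,0,0.7],[0,0,1],[0,0,1],[0,0,1]], rot=[[0,0,0],[0,0,0],[0,0,0],[0,0,0],[0,0,0],[0,0,0]], hand=[0.69,0.69,0.69,0.69,0.69,0.69])

```text
time_s: 8.77
ee_pos: [620.2, 76.5, 138.3]
ee_rot: [179.6, -0.0, 90.0]
force: [0.0, 0.4, -0.3]
gripper_width: 63.0
gripper_force: 0.0
```

>>> apply_moves(delta_pos=[[-0.333,-0.917,0.0],[-0.333,-0.917,0.0],[-0.333,-0.917,0],[-0.333,-0.917,0]], rot=[[0,0,0],[0,0,0],[0,0,0],[0,0,0]], hand=[0.69,0.69,0.69,0.69])

```text
time_s: 9.1
ee_pos: [575.1, -38.4, 133.4]
ee_rot: [-179.7, 0.1, 89.8]
force: [-0.7, 0.7, -0.5]
gripper_width: 63.2
gripper_force: 0.0
```

>>> apply_moves(delta_pos=[[-0.333,-0.917,0.0],[-0.333,-0.917,0.0],[-0.333,-0.917,0],[-0.333,-0.917,0]], rot=[[0,0,0],[0,0,0],[0,0,0],[0,0,0]], hand=[0.69,0.69,0.69,0.69])

```text
time_s: 9.43
ee_pos: [536.1, -147.9, 133.6]
ee_rot: [-179.8, 0.1, 89.7]
force: [0.1, -0.3, 0.0]
gripper_width: 62.8
gripper_force: 0.0
```

>>> apply_moves(delta_pos=[[-0.333,-0.917,0.0],[-0.333,-0.917,0.0],[-0.333,-0.917,0],[-0.333,-0.917,0]], rot=[[0,0,0],[0,0,0],[0,0,0],[0,0,0]], hand=[0.69,0.69,0.69,0.69])

```text
time_s: 9.77
ee_pos: [496.9, -257.7, 133.7]
ee_rot: [-179.9, 0.1, 89.8]
force: [-0.1, -0.2, -0.3]
gripper_width: 62.7
gripper_force: 0.0
```

>>> apply_moves(delta_pos=[[-0.333,-0.917,0.0],[-0.333,-0.917,0.0],[-0.333,-0.917,0],[-0.333,-0.917,0],[-0.333,-0.917,0],[-0.333,-0.917,0]], rot=[[0,0,0],[0,0,0],[0,0,0],[0,0,0],[0,0,0],[0,0,0]], hand=[0.69,0.69,0.69,0.69,0.69,0.69])

```text
time_s: 10.27
ee_pos: [459.0, -362.4, 133.8]
ee_rot: [-180.0, -0.1, 90.0]
force: [0.4, 0.2, 0.2]
gripper_width: 62.9
gripper_force: 0.0
```

Run:
```python
from h import *
p,c=meas(dict(tube=40))
r=spotter.landmark_of(p,"tube")[:2]
for q in r: print(q["score"],w(q["position"],0,c))
save(p,"w4.png",(160,60,480,260),2)
t=viewer.grab_frame("top"); save(t,"t4.png",(260,110,420,230),4)
```

```text
ee [ 459.  -362.4  133.8] [-1.8e+02 -1.0e-01  9.0e+01] cam [ 460. -290.  304.]
tube 0.58 box [324. 202.  41.  51.] cen [ 459.4 -360.3   40. ] rect [ 459.4 -360.1] [39.7 31.8] 90.0
0.69 [ 458.85422336 -362.82792235    0.        ]
```

View pics/w4.png

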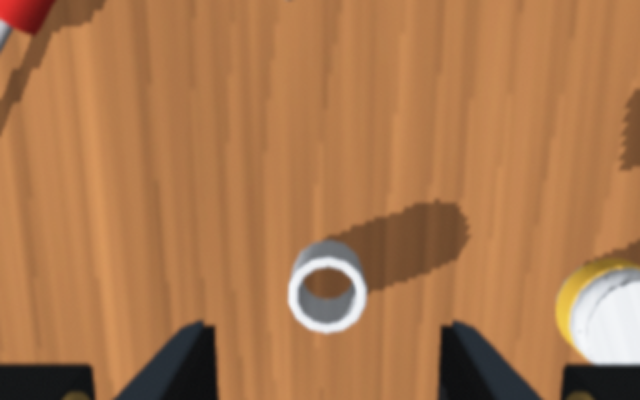

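View pics/t4.png

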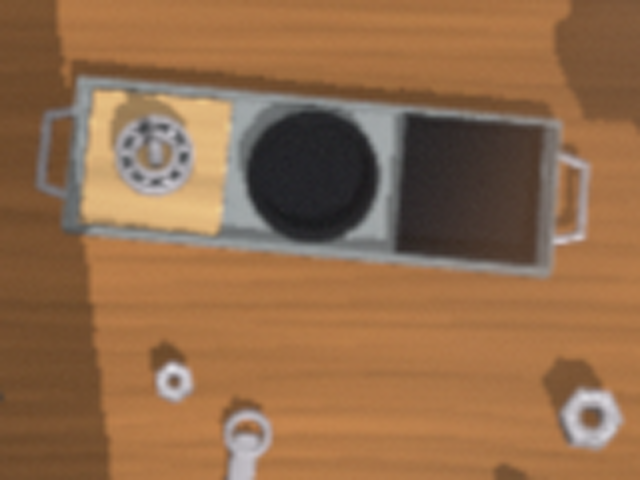

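The top view shows the bearing seated flat round the pin at (153,152). In the wrist crop the short tube's top ring is at (327,295), about (459, -363) mm, directly under the tool. Grasping it.

>>> apply_moves(delta_pos=[[0.003,-0.005,-0.3],[0.003,-0.005,-0.6],[0.003,-0.005,-0.85],[0.003,-0.005,-0.98],[0.003,-0.005,-0.98],[0.003,-0.005,-0.98],[0.003,-0.005,-0.98]], rot=[[0,0,0],[0,0,0],[0,0,0],[0,0,0],[0,0,0],[0,0,0],[0,0,0]], hand=[0.69,0.69,0.69,0.69,0.69,0.69,0.69])

```text
time_s: 11.05
ee_pos: [460.2, -364.8, 18.3]
ee_rot: [179.9, 0.1, 90.0]
force: [0.9, -0.1, -0.5]
gripper_width: 62.8
gripper_force: 0.0
```

>>> apply_moves(delta_pos=[[0,0,-0.03],[0,0,-0.03],[0,0,-0.03],[0,0,-0.03],[0,0,-0.03],[0,0,-0.03],[0,0,-0.03],[0,0,-0.03],[0,0,-0.03]], rot=[[0,0,0],[0,0,0],[0,0,0],[0,0,0],[0,0,0],[0,0,0],[0,0,0],[0,0,0],[0,0,0]], hand=[0.69,0.6,0.5,0.4,0.3,0.3,0.3,0.3,0.3], newtons=25)

```text
time_s: 11.8
ee_pos: [459.1, -364.6, 13.6]
ee_rot: [180.0, 0.0, 90.0]
force: [-0.4, -0.1, 2.1]
gripper_width: 32.7
gripper_force: 25.0
```

>>> apply_moves(delta_pos=[[0,0,0.1],[0,0,0.4],[0,0,0.7],[0,0,0.95],[0,0,0.95],[0,0,0.95]], rot=[[0,0,0],[0,0,0],[0,0,0],[0,0,0],[0,0,0],[0,0,0]], hand=[0.3,0.3,0.3,0.3,0.3,0.3])

```text
time_s: 12.3
ee_pos: [459.7, -365.0, 128.8]
ee_rot: [179.8, 0.1, 90.0]
force: [-0.5, 0.6, -1.8]
gripper_width: 32.7
gripper_force: 25.0
```

>>> apply_moves(delta_pos=[[0.33,0.918,0.0],[0.33,0.918,0.0],[0.33,0.918,0],[0.33,0.918,0]], rot=[[0,0,0],[0,0,0],[0,0,0],[0,0,0]], hand=[0.3,0.3,0.3,0.3])

```text
time_s: 12.63
ee_pos: [498.4, -248.5, 125.0]
ee_rot: [-179.8, -0.3, 90.2]
force: [-0.7, 0.2, -0.8]
gripper_width: 33.0
gripper_force: 25.0
```

>>> apply_moves(delta_pos=[[0.33,0.918,0.0],[0.33,0.918,0.0],[0.33,0.918,0],[0.33,0.918,0]], rot=[[0,0,0],[0,0,0],[0,0,0],[0,0,0]], hand=[0.3,0.3,0.3,0.3])

```text
time_s: 12.97
ee_pos: [538.6, -139.0, 125.2]
ee_rot: [-179.8, -0.2, 90.3]
force: [0.1, -0.5, -1.2]
gripper_width: 32.9
gripper_force: 25.0
```

>>> apply_moves(delta_pos=[[0.33,0.918,0.0],[0.33,0.918,0.0],[0.33,0.918,0],[0.33,0.918,0]], rot=[[0,0,0],[0,0,0],[0,0,0],[0,0,0]], hand=[0.3,0.3,0.3,0.3])

```text
time_s: 13.3
ee_pos: [578.7, -29.4, 125.4]
ee_rot: [-179.9, -0.2, 90.2]
force: [0.9, -0.3, -2.0]
gripper_width: 32.8
gripper_force: 25.0
```

>>> apply_moves(delta_pos=[[0.33,0.918,0.0],[0.33,0.918,0.0],[0.33,0.918,0],[0.33,0.918,0],[0.33,0.918,0],[0.33,0.918,0],[0.33,0.918,0]], rot=[[0,0,0],[0,0,0],[0,0,0],[0,0,0],[0,0,0],[0,0,0],[0,0,0]], hand=[0.3,0.3,0.3,0.3,0.3,0.3,0.3])

```text
time_s: 13.88
ee_pos: [616.5, 74.5, 126.4]
ee_rot: [-179.9, 0.0, 89.9]
force: [-0.4, -0.2, 0.3]
gripper_width: 32.5
gripper_force: 25.0
```

Run:
```python
from h import *
p,c=meas(dict(tube=155,bearing=25,pin_stand=10))
save(p,"w5.png",(160,100,480,300),2)
```

```text
ee [616.5  74.5 126.4] [-179.9    0.    89.9] cam [617. 148. 297.]
bearing 0.89 box [325. 194.  59.  55.] cen [619.8  82.5  25. ] rect [619.9  81.1] [46.8 52.5] 86.8
bearing 0.23 box [118.  43.  96.  86.] cen [460.6 207.2  25. ] rect [460.3 208.9] [37.1 68.3] 35.3
pin_stand 0.55 box [327. 188. 113.  95.] cen [617.2  92.8  10. ] rect [618.4  81.7] [83.6 95.5] 85.7
```

View pics/w5.png

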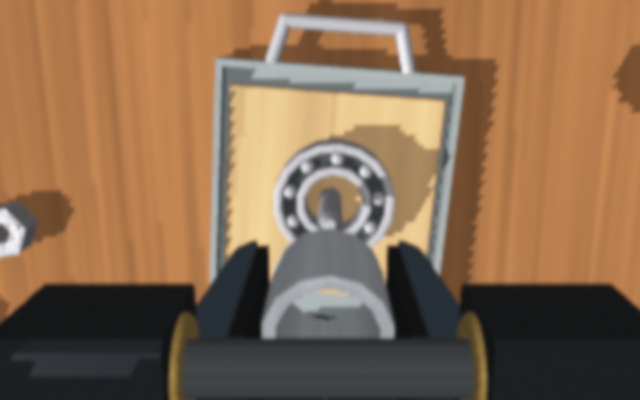

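The bearing sits at about (335,195) in the crop with the pin inside its bore, and the tube is held upright in front of it. Correcting +2 mm in x and y and lowering.

>>> apply_moves(delta_pos=[[0.018,0.016,-0.1],[0.018,0.016,-0.25],[0.018,0.016,-0.4],[0.018,0.016,-0.5],[0.018,0.016,-0.6],[0.018,0.016,-0.67],[0.018,0.016,-0.7],[0.018,0.016,-0.72],[0.018,0.016,-0.72]], rot=[[0,0,0],[0,0,0],[0,0,0],[0,0,0],[0,0,0],[0,0,0],[0,0,0],[0,0,0],[0,0,0]], hand=[0.3,0.3,0.3,0.3,0.3,0.3,0.3,0.3,0.3])

```text
time_s: 14.83
ee_pos: [619.6, 78.0, 40.7]
ee_rot: [-180.0, 0.0, 90.0]
force: [-0.2, -0.5, -1.5]
gripper_width: 33.2
gripper_force: 25.0
```

>>> apply_moves(delta_pos=[[0,0,-0.01],[0,0,-0.01],[0,0,-0.01]], rot=[[0,0,0],[0,0,0],[0,0,0]], hand=[0.3,0.3,0.3])

```text
time_s: 15.08
ee_pos: [619.9, 78.1, 40.3]
ee_rot: [179.9, -0.0, 90.0]
force: [0.3, 0.6, -0.8]
gripper_width: 32.6
gripper_force: 25.0
```

>>> apply_moves(delta_pos=[[0,0,-0.012],[0,0,-0.012],[0,0,-0.012]], rot=[[0,0,0],[0,0,0],[0,0,0]], hand=[0.3,0.3,0.3])

```text
time_s: 15.33
ee_pos: [619.9, 78.1, 38.7]
ee_rot: [179.9, -0.0, 90.0]
force: [1.1, -0.2, 0.2]
gripper_width: 32.8
gripper_force: 25.0
```

>>> apply_moves(delta_pos=[[0,0,0],[0,0,0],[0,0,0],[0,0,0],[0,0,0],[0,0,0]], rot=[[0,0,0],[0,0,0],[0,0,0],[0,0,0],[0,0,0],[0,0,0]], hand=[0.38,0.42,0.5,0.6,0.6,0.6])

```text
time_s: 15.83
ee_pos: [619.5, 78.1, 38.3]
ee_rot: [180.0, 0.0, 90.0]
force: [0.1, 0.6, -0.1]
gripper_width: 54.3
gripper_force: 0.0
```

>>> apply_moves(delta_pos=[[0,0,0.1],[0,0,0.4],[0,0,0.7],[0,0,0.8],[0,0,0.8],[0,0,0.8]], rot=[[0,0,0],[0,0,0],[0,0,0],[0,0,0],[0,0,0],[0,0,0]], hand=[0.6,0.6,0.6,0.6,0.6,0.6])

```text
time_s: 16.33
ee_pos: [619.8, 78.1, 135.5]
ee_rot: [179.9, -0.0, 90.0]
force: [-1.4, -0.1, 0.7]
gripper_width: 54.6
gripper_force: 0.0
```

>>> apply_moves(delta_pos=[[-0.49,-0.825,0.0],[-0.49,-0.825,0.0],[-0.49,-0.825,0],[-0.49,-0.825,0]], rot=[[0,0,0],[0,0,0],[0,0,0],[0,0,0]], hand=[0.69,0.69,0.69,0.69])

```text
time_s: 16.67
ee_pos: [555.9, -24.7, 132.4]
ee_rot: [-179.6, 0.1, 89.8]
force: [-1.2, 0.2, 0.1]
gripper_width: 62.9
gripper_force: 0.0
```

>>> apply_moves(delta_pos=[[-0.49,-0.825,0.0],[-0.49,-0.825,0.0],[-0.49,-0.825,0],[-0.49,-0.825,0]], rot=[[0,0,0],[0,0,0],[0,0,0],[0,0,0]], hand=[0.69,0.69,0.69,0.69])

```text
time_s: 17.0
ee_pos: [498.2, -123.0, 132.8]
ee_rot: [-179.7, 0.0, 89.8]
force: [-0.6, 0.4, 0.6]
gripper_width: 62.9
gripper_force: 0.0
```

>>> apply_moves(delta_pos=[[-0.49,-0.825,0.0],[-0.49,-0.825,0.0],[-0.49,-0.825,0],[-0.49,-0.825,0],[-0.49,-0.825,0],[-0.49,-0.825,0],[-0.49,-0.825,0]], rot=[[0,0,0],[0,0,0],[0,0,0],[0,0,0],[0,0,0],[0,0,0],[0,0,0]], hand=[0.69,0.69,0.69,0.69,0.69,0.69,0.69])

```text
time_s: 17.58
ee_pos: [443.8, -217.7, 133.8]
ee_rot: [-180.0, -0.1, 90.1]
force: [-0.2, 0.6, 0.8]
gripper_width: 62.6
gripper_force: 0.0
```

Run:
```python
from h import *
p,c=meas(dict(nut=20))
a=p["pixels"][120:260,240:400]
t=viewer.grab_frame("scene")["pixels"][195:295,250:410]
f=lambda x,s:cv2.resize(x,None,fx=s,fy=s,interpolation=cv2.INTER_CUBIC)
A,B=f(a,2.5),f(t,2.5)
im=np.zeros((350,800,3),np.uint8); im[:A.shape[0],:400]=A; im[:B.shape[0],400:]=B
cv2.imwrite("pics/c6.png",im[...,::-1])
for r in spotter.trace(p,"nut")[:1]:
    v,u=np.nonzero(r["mask"]); W=np.array([w(q,20,c)[:2] for q in np.c_[u,v]],np.float32)
    h=cv2.convexHull(W)[:,0]
    # width as function of direction
    ws=[(round(float(np.ptp(h@[np.cos(x),np.sin(x)])),1)) for x in np.radians(range(0,180,10))]
    print(ws)
```

```text
ee [ 443.8 -217.7  133.8] [-1.80e+02 -1.00e-01  9.01e+01] cam [ 444. -145.  304.]
nut 0.59 box [325. 200.  43.  49.] cen [ 444.4 -217.4   20. ] rect [ 444.7 -217.7] [43.9 36. ] 81.3
[37.6, 39.9, 41.1, 41.3, 40.7, 39.6, 41.0, 43.0, 43.9, 43.4, 42.5, 40.3, 40.8, 42.0, 42.0, 40.8, 38.8, 36.3]
```

View pics/c6.png

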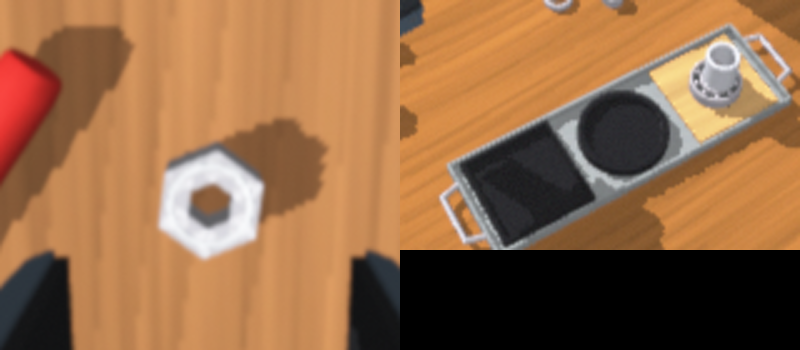

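The scene crop shows the tube standing on the bearing over the pin. The nut at crop (211,203) is about (444.6, -218.7), with its flats turned −8°.

>>> apply_moves(delta_pos=[[0.007,-0.008,-0.3],[0.007,-0.008,-0.6],[0.007,-0.008,-0.85],[0.007,-0.008,-0.98],[0.007,-0.008,-0.98],[0.007,-0.008,-0.98],[0.007,-0.008,-0.98]], rot=[[0,0,-0.093],[0,0,-0.093],[0,0,-0.093],[0,0,-0.093],[0,0,-0.093],[0,0,-0.093],[0,0,-0.093]], hand=[0.69,0.69,0.69,0.69,0.69,0.69,0.69])

```text
time_s: 18.37
ee_pos: [445.2, -220.2, 17.8]
ee_rot: [179.9, 0.0, 82.0]
force: [0.4, -0.2, -0.2]
gripper_width: 63.3
gripper_force: 0.0
```

>>> apply_moves(delta_pos=[[0,0,-0.06],[0,0,-0.06],[0,0,-0.06],[0,0,-0.06],[0,0,-0.06],[0,0,-0.06],[0,0,-0.06],[0,0,-0.06],[0,0,-0.06]], rot=[[0,0,0],[0,0,0],[0,0,0],[0,0,0],[0,0,0],[0,0,0],[0,0,0],[0,0,0],[0,0,0]], hand=[0.69,0.69,0.6,0.5,0.4,0.32,0.32,0.32,0.32], newtons=25)

```text
time_s: 19.12
ee_pos: [444.1, -220.0, 9.7]
ee_rot: [180.0, 0.0, 82.0]
force: [-0.4, 0.5, 2.9]
gripper_width: 35.7
gripper_force: 25.0
```

>>> apply_moves(delta_pos=[[0,0,0.1],[0,0,0.4],[0,0,0.7],[0,0,0.95],[0,0,0.95],[0,0,0.95]], rot=[[0,0,0],[0,0,0],[0,0,0],[0,0,0],[0,0,0],[0,0,0]], hand=[0.32,0.32,0.32,0.32,0.32,0.32])

```text
time_s: 19.62
ee_pos: [444.8, -220.3, 124.9]
ee_rot: [179.8, 0.1, 82.0]
force: [-0.2, -0.0, -2.1]
gripper_width: 35.7
gripper_force: 25.0
```

>>> apply_moves(delta_pos=[[0.685,0.783,0],[0.685,0.783,0],[0.685,0.783,0],[0.685,0.783,0]], rot=[[0,0,0],[0,0,0],[0,0,0],[0,0,0]], hand=[0.32,0.32,0.32,0.32])

```text
time_s: 19.95
ee_pos: [529.7, -121.2, 121.6]
ee_rot: [180.0, -0.2, 82.2]
force: [1.2, -0.6, -1.2]
gripper_width: 36.0
gripper_force: 25.0
```

>>> apply_moves(delta_pos=[[0.685,0.783,0],[0.685,0.783,0],[0.685,0.783,0],[0.685,0.783,0],[0.685,0.783,0],[0.685,0.783,0],[0.685,0.783,0]], rot=[[0,0,0.04],[0,0,0.04],[0,0,0.04],[0,0,0.04],[0,0,0.04],[0,0,0.04],[0,0,0.04]], hand=[0.32,0.32,0.32,0.32,0.32,0.32,0.32])

```text
time_s: 20.53
ee_pos: [606.8, -32.9, 122.2]
ee_rot: [-179.8, 0.0, 85.4]
force: [-0.1, 0.2, -1.4]
gripper_width: 35.5
gripper_force: 25.0
```

Run:
```python
from h import *
p,c=meas(dict(round_dish=16,pin_stand=10,tube=65,square_tray=16,nut=130))
save(p,"w7.png",None,1)
```

```text
ee [606.8 -32.9 122.2] [-179.8    0.    85.4] cam [614.  40. 293.]
round_dish 0.89 box [330. 200. 106. 102.] cen [610.8 -21.   16. ] rect [611.4 -28.6] [84.2 88.5] 47.0
round_dish 0.16 box [148. 109.  39.  29.] cen [468.8  58.7  16. ] rect [468.7  58.8] [30.2 23.3] 11.0
pin_stand 0.93 box [324.  68. 124. 127.] cen [617.5  77.4  10. ] rect [618.   74.8] [95.3 95.6] 85.9
tube 0.57 box [332.  56.  55.  62.] cen [620.5  78.9  65. ] rect [619.7  77.1] [35.9 32.6] 64.6
square_tray 0.61 box [324. 316.  81.  30.] cen [ 597.2 -146.1   16. ] rect [ 598.1 -146.3] [33.5 78.6] 83.9
nut 0.66 box [325. 240.  64.  58.] cen [608. -26. 130.] rect [608.  -24.4] [33.  36.1] 85.5
```

View pics/w7.png

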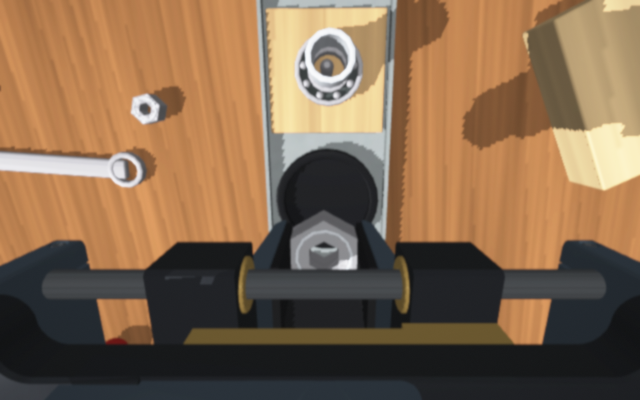

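The stack shows at (328,65) with the pin visible inside the tube. The dish is at (328,190), centred on about (610, -32). Lowering the nut.

>>> apply_moves(delta_pos=[[0.025,0.008,-0.3],[0.025,0.008,-0.55],[0.025,0.008,-0.75],[0.025,0.008,-0.84],[0.025,0.008,-0.86],[0.025,0.008,-0.87],[0.025,0.008,-0.87],[0.025,0.008,-0.87]], rot=[[0,0,0],[0,0,0],[0,0,0],[0,0,0],[0,0,0],[0,0,0],[0,0,0],[0,0,0]], hand=[0.32,0.32,0.32,0.32,0.32,0.32,0.32,0.32])

```text
time_s: 21.5
ee_pos: [612.7, -31.2, 20.8]
ee_rot: [179.8, -0.0, 85.4]
force: [0.6, 0.5, -0.4]
gripper_width: 35.8
gripper_force: 25.0
```

>>> apply_moves(delta_pos=[[0,0,-0.008],[0,0,-0.008],[0,0,-0.008]], rot=[[0,0,0],[0,0,0],[0,0,0]], hand=[0.32,0.32,0.32])

```text
time_s: 21.75
ee_pos: [611.8, -31.0, 18.8]
ee_rot: [179.9, 0.0, 85.4]
force: [-0.3, 0.1, -1.5]
gripper_width: 35.4
gripper_force: 25.0
```

>>> apply_moves(delta_pos=[[0,0,-0.01],[0,0,-0.01],[0,0,-0.01],[0,0,-0.01],[0,0,-0.01],[0,0,-0.01],[0,0,-0.01]], rot=[[0,0,0],[0,0,0],[0,0,0],[0,0,0],[0,0,0],[0,0,0],[0,0,0]], hand=[0.32,0.32,0.42,0.48,0.48,0.48,0.48])

```text
time_s: 22.33
ee_pos: [611.3, -31.0, 16.8]
ee_rot: [-180.0, -0.0, 85.4]
force: [-0.1, 0.0, -0.2]
gripper_width: 43.9
gripper_force: 0.0
```

>>> apply_moves(delta_pos=[[0,0,0.1],[0,0,0.4],[0,0,0.7],[0,0,0.98],[0,0,0.98],[0,0,0.98]], rot=[[0,0,0],[0,0,0],[0,0,0],[0,0,0],[0,0,0],[0,0,0]], hand=[0.48,0.48,0.48,0.48,0.48,0.48])

```text
time_s: 22.83
ee_pos: [612.8, -31.1, 136.8]
ee_rot: [179.7, -0.0, 85.4]
force: [-0.2, -0.1, -1.2]
gripper_width: 44.1
gripper_force: 0.0
```

>>> apply_moves(delta_pos=[[-0.456,0.681,0],[-0.456,0.681,0],[-0.456,0.681,0],[-0.456,0.681,0]], rot=[[0,0,0.157],[0,0,0.157],[0,0,0.157],[0,0,0.157]], hand=[0.7,0.7,0.7,0.7])

```text
time_s: 23.17
ee_pos: [553.3, 53.0, 132.8]
ee_rot: [-179.7, -0.1, 99.1]
force: [1.1, 0.4, 1.0]
gripper_width: 63.4
gripper_force: 0.0
```

>>> apply_moves(delta_pos=[[-0.456,0.681,0],[-0.456,0.681,0],[-0.456,0.681,0],[-0.456,0.681,0]], rot=[[0,0,0.157],[0,0,0.157],[0,0,0.157],[0,0,0.157]], hand=[0.7,0.7,0.7,0.7])

```text
time_s: 23.5
ee_pos: [500.2, 133.9, 133.5]
ee_rot: [-179.9, -0.0, 112.6]
force: [0.1, -0.8, -0.7]
gripper_width: 63.9
gripper_force: 0.0
```

>>> apply_moves(delta_pos=[[-0.456,0.681,0],[-0.456,0.681,0],[-0.456,0.681,0],[-0.456,0.681,0],[-0.456,0.681,0],[-0.456,0.681,0],[-0.456,0.681,0]], rot=[[0,0,0.157],[0,0,0.157],[0,0,0.157],[0,0,0.157],[0,0,0.157],[0,0,0.157],[0,0,0.157]], hand=[0.7,0.7,0.7,0.7,0.7,0.7,0.7])

```text
time_s: 24.08
ee_pos: [448.4, 212.9, 134.3]
ee_rot: [-180.0, 0.0, 125.8]
force: [-0.2, 1.0, 0.0]
gripper_width: 64.1
gripper_force: 0.0
```

Run:
```python
from h import *
p,c=meas(dict(brake_pad=3))
a=p["pixels"][80:280,160:480]
t=viewer.grab_frame("scene")["pixels"][195:295,250:410]
f=lambda x,s:cv2.resize(x,None,fx=s,fy=s,interpolation=cv2.INTER_CUBIC)
cv2.imwrite("pics/c8.png",np.hstack([f(a,1.25),f(t,2.5)])[...,::-1])
```

```text
ee [448.4 212.9 134.3] [-180.     0.   125.8] cam [406. 272. 305.]
brake_pad 0.8 box [213. 131.  88.  66.] cen [328.8 203.4   3. ] rect [329.5 203. ] [72.5 38.9] 18.4
brake_pad 0.64 box [322. 192.  41.  76.] cen [446.7 215.2   3. ] rect [447.2 214.2] [38.2 72.5] 34.9
brake_pad 0.62 box [458. 219.  78.  43.] cen [569.7 267.5   3. ] rect [571.1 267. ] [73.3 38.7] 23.9
```

View pics/c8.png

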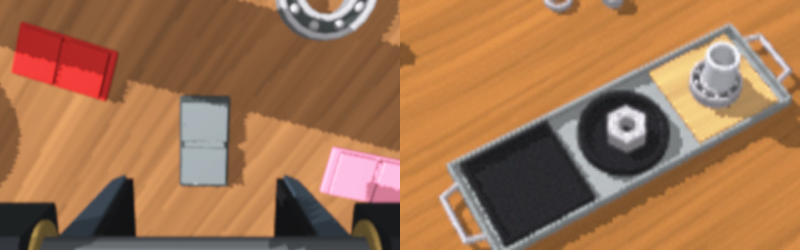

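The nut lies flat in the dish (crop 627,125). The grey pad, friction side up (crop 205,140), is at (447, 213.7), turned 35°. Grasping it low on its plate.

>>> apply_moves(delta_pos=[[-0.011,0.005,-0.3],[-0.011,0.005,-0.6],[-0.011,0.005,-0.85],[-0.011,0.005,-0.95],[-0.011,0.005,-0.95],[-0.011,0.005,-0.95],[-0.011,0.005,-0.95]], rot=[[0,0,-0.009],[0,0,-0.009],[0,0,-0.009],[0,0,-0.009],[0,0,-0.009],[0,0,-0.009],[0,0,-0.009]], hand=[0.7,0.7,0.7,0.7,0.7,0.7,0.7])

```text
time_s: 24.82
ee_pos: [447.1, 215.0, 21.5]
ee_rot: [179.9, 0.0, 125.1]
force: [0.0, 0.7, 0.1]
gripper_width: 63.7
gripper_force: 0.0
```

>>> apply_moves(delta_pos=[[0,0,-0.1],[0,0,-0.15],[0,0,-0.155],[0,0,-0.155],[0,0,-0.155]], rot=[[0,0,0],[0,0,0],[0,0,0],[0,0,0],[0,0,0]], hand=[0.7,0.7,0.7,0.7,0.7])

```text
time_s: 25.23
ee_pos: [446.4, 215.0, 2.6]
ee_rot: [179.9, 0.0, 125.1]
force: [-0.1, 0.1, -0.4]
gripper_width: 64.2
gripper_force: 0.0
```

>>> apply_moves(delta_pos=[[0,0,-0.006],[0,0,-0.006],[0,0,-0.006],[0,0,-0.006],[0,0,-0.006],[0,0,-0.006],[0,0,-0.006],[0,0,-0.006],[0,0,-0.006]], rot=[[0,0,0],[0,0,0],[0,0,0],[0,0,0],[0,0,0],[0,0,0],[0,0,0],[0,0,0],[0,0,0]], hand=[0.7,0.6,0.5,0.42,0.35,0.35,0.35,0.35,0.35], newtons=35)

```text
time_s: 25.98
ee_pos: [446.0, 214.8, 1.3]
ee_rot: [180.0, -0.0, 125.2]
force: [1.4, 0.3, 0.9]
gripper_width: 37.3
gripper_force: 35.0
```

>>> apply_moves(delta_pos=[[0,0,0.05],[0,0,0.2],[0,0,0.45],[0,0,0.7],[0,0,0.95],[0,0,0.95],[0,0,0.95]], rot=[[0,0,0],[0,0,0],[0,0,0],[0,0,0],[0,0,0],[0,0,0],[0,0,0]], hand=[0.35,0.35,0.35,0.35,0.35,0.35,0.35])

```text
time_s: 26.57
ee_pos: [446.7, 215.1, 116.8]
ee_rot: [179.8, 0.0, 125.1]
force: [-0.7, 0.4, -2.1]
gripper_width: 37.5
gripper_force: 35.0
```

>>> apply_moves(delta_pos=[[0.432,-0.986,0],[0.432,-0.986,0],[0.432,-0.986,0],[0.432,-0.986,0]], rot=[[0,0,-0.152],[0,0,-0.152],[0,0,-0.152],[0,0,-0.152]], hand=[0.35,0.35,0.35,0.35])

```text
time_s: 26.9
ee_pos: [498.8, 91.3, 113.6]
ee_rot: [-179.9, 0.1, 111.9]
force: [-0.1, 0.2, -1.7]
gripper_width: 37.5
gripper_force: 35.0
```

>>> apply_moves(delta_pos=[[0.432,-0.986,0],[0.432,-0.986,0],[0.432,-0.986,0],[0.432,-0.986,0]], rot=[[0,0,-0.152],[0,0,-0.152],[0,0,-0.152],[0,0,-0.152]], hand=[0.35,0.35,0.35,0.35])

```text
time_s: 27.23
ee_pos: [551.3, -27.1, 113.6]
ee_rot: [-180.0, 0.1, 98.8]
force: [1.4, 0.9, -1.8]
gripper_width: 37.7
gripper_force: 35.0
```

>>> apply_moves(delta_pos=[[0.432,-0.986,0],[0.432,-0.986,0],[0.432,-0.986,0],[0.432,-0.986,0],[0.432,-0.986,0],[0.432,-0.986,0],[0.432,-0.986,0]], rot=[[0,0,-0.152],[0,0,-0.152],[0,0,-0.152],[0,0,-0.152],[0,0,-0.152],[0,0,-0.152],[0,0,-0.152]], hand=[0.35,0.35,0.35,0.35,0.35,0.35,0.35])

```text
time_s: 27.82
ee_pos: [600.1, -138.6, 114.1]
ee_rot: [-179.8, -0.1, 86.0]
force: [0.6, 1.2, -1.5]
gripper_width: 37.1
gripper_force: 35.0
```

Run:
```python
from h import *
p,c=meas(dict(round_dish=16,square_tray=16,brake_pad=120))
save(p,"w9.png",None,1)
```

```text
ee [ 600.1 -138.6  114.1] [-1.798e+02 -1.000e-01  8.600e+01] cam [606. -66. 285.]
round_dish 0.66 box [329.  72. 119. 126.] cen [609.2 -31.2  16. ] rect [609.6 -33. ] [90.  90.2] 63.1
square_tray 0.67 box [326. 189. 114.  81.] cen [ 604.  -115.2   16. ] rect [ 603.  -124.7] [67.5 98. ] 84.5
brake_pad 0.87 box [324. 249.  68. 122.] cen [ 601.3 -129.4  120. ] rect [ 600.5 -138.5] [71.6 37.1] 85.8
```

View pics/w9.png

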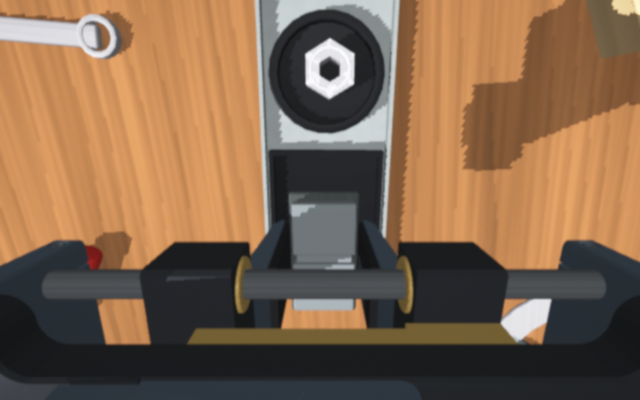

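The pad hangs level at (324,249), lined up over the tray, whose centre is at about (602, -139.5). The nut is flat in the dish at (330,68). Lowering the pad.

>>> apply_moves(delta_pos=[[0.014,-0.008,-0.3],[0.014,-0.008,-0.55],[0.014,-0.008,-0.72],[0.014,-0.008,-0.81],[0.014,-0.008,-0.845],[0.014,-0.008,-0.855],[0.014,-0.008,-0.86],[0.014,-0.008,-0.86],[0.014,-0.008,-0.86]], rot=[[0,0,0],[0,0,0],[0,0,0],[0,0,0],[0,0,0],[0,0,0],[0,0,0],[0,0,0],[0,0,0]], hand=[0.35,0.35,0.35,0.35,0.35,0.35,0.35,0.35,0.35])

```text
time_s: 28.77
ee_pos: [604.1, -141.4, 13.4]
ee_rot: [179.8, 0.0, 86.0]
force: [0.1, -0.8, -1.4]
gripper_width: 37.3
gripper_force: 35.0
```

>>> apply_moves(delta_pos=[[-0.008,0.008,-0.018],[-0.008,0.008,-0.018],[-0.008,0.008,-0.018],[-0.008,0.008,-0.018],[-0.008,0.008,-0.018],[-0.008,0.008,-0.018],[-0.008,0.008,-0.018],[-0.008,0.008,-0.018]], rot=[[0,0,0],[0,0,0],[0,0,0],[0,0,0],[0,0,0],[0,0,0],[0,0,0],[0,0,0]], hand=[0.35,0.35,0.35,0.45,0.5,0.5,0.5,0.5])

```text
time_s: 29.43
ee_pos: [602.3, -140.2, 9.9]
ee_rot: [180.0, 0.0, 86.0]
force: [-0.6, 0.0, 0.9]
gripper_width: 45.6
gripper_force: 0.0
```

>>> apply_moves(delta_pos=[[0,0,0.1],[0,0,0.4],[0,0,0.7],[0,0,1],[0,0,1],[0,0,1]], rot=[[0,0,0],[0,0,0],[0,0,0],[0,0,0],[0,0,0],[0,0,0]], hand=[0.5,0.5,0.5,0.5,0.5,0.5])

```text
time_s: 29.93
ee_pos: [603.9, -140.6, 133.5]
ee_rot: [179.6, 0.1, 86.0]
force: [-0.7, -0.3, -1.8]
gripper_width: 45.5
gripper_force: 0.0
```

>>> apply_moves(delta_pos=[[-0.3,-0.3,0.3],[-0.6,-0.6,0.5],[-0.9,-0.9,0.5],[-0.9,-0.9,0.5],[-0.9,-0.9,0.5],[-0.9,-0.9,0.5],[-0.9,-0.9,0.5]], rot=[[0,0,0],[0,0,0],[0,0,0],[0,0,0],[0,0,0],[0,0,0],[0,0,0]], hand=[0.5,0.5,0.5,0.5,0.5,0.5,0.5])

```text
time_s: 30.52
ee_pos: [493.9, -247.8, 189.0]
ee_rot: [-179.9, -0.1, 85.9]
force: [-0.1, 0.8, 0.7]
gripper_width: 45.5
gripper_force: 0.0
```

Run:
```python
from h import *
p=viewer.grab_frame("scene"); save(p,"fin.png",(170,120,470,300),2.6)
```

```text
(no output)
```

View pics/fin.png

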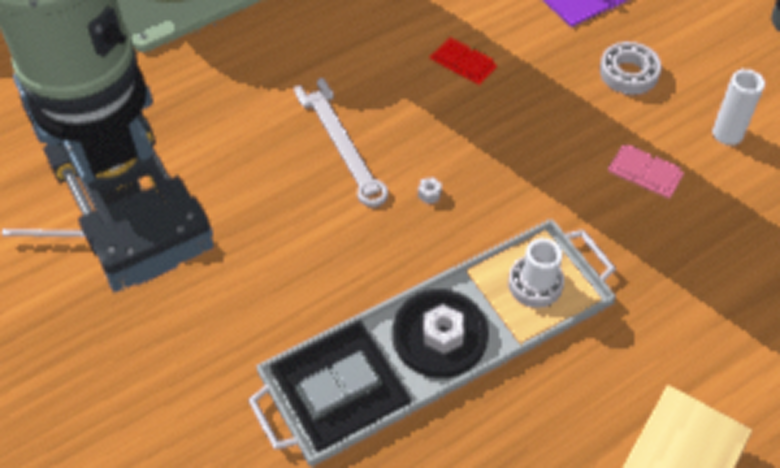

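The final view shows the pad flat in the tray (340,385), the nut in the dish (443,327), and the bearing and tube on the pin (540,270). The look-alikes are untouched.

```bash
python3 -c "
from workcell import env; print(env.job_done())"
```

```text
the job is handed in; nothing more can be done
None
```

The job is handed in at about 31 s: the bearing and short tube are stacked on the pin, the larger nut is flat in the dish, the brake pad is flat in the tray friction side up, and the look-alikes were left where they were.

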